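# Load the spray-can rack in coat order

### The arm

A 6-joint arm with a two-finger parallel gripper is mounted at the origin on the work surface. World frame = base frame: x ahead of the robot, y to its left, z up, the work surface at z = 0. Lengths are in mm, angles in rad, forces in N, time in s.
With the tool pointing down it reaches from about 275 to 1000 mm from the base axis. Payload 8.4 kg.
Tool frame: the origin (TCP) lies on the centre line of the jaws, within the pads' length; the fingertips stand 17 mm ahead of it and the grasp point (between the pads) lies 2 mm behind it (r.tcp_to_tips is the z of the fingertips in the tool frame, in mm); z points along the fingers, y is the direction in which the jaws open and shut (so a half turn about z gives the same grasp; the last joint's range is limited). The gripper opens to 85 mm and grips with 20 to 120 N. Pads are 22 mm wide; open, the fingers measure 114 mm over their backs; the gripper's body (76 mm by 85 mm) begins 54 mm behind the grasp point. The pads swing forward as they close: fully open they stand 13 mm farther back than shut.
Start: joints at [1.258, 0.353, 1.633, -0, 1.155, -0.002], TCP at [191.136, 595.059, 248.281] pointing down, gripper open.
Joint ranges: [-2.63, 2.63], [-0.92, 2.1], [0.06, 2.66], [-1.3, 4.44], [0, 2.69], [-3.02, 3.02]. Speed limits (rad/s): [2.22, 2.22, 2.79, 3.14, 3.14, 3.14].

### API

Orientations are given as [roll, pitch, yaw] about the fixed x, y, z axes, in that order (R = Rz(yaw) Ry(pitch) Rx(roll)).
In Python, from rig import r, cams, job gives the robot as it stands.
- The arm moves only by the tool drive_tool, never from a script. Its argument "deltas" is a list of rows, each a list of 4 numbers: the shift along the tool's x, y, z in cm, then the turn about the tool's z in rad. In form: [[x, y, z, roll], ...]. A call has 1 to 12 rows; each row shifts and turns the commanded pose from where the row before left it, along the tool's axes as they then stand; what a row does not reach is not made up. A row lasts 1/12 s, in which the tool goes at most 41.7 mm and 7.16 degrees, less where a joint would pass 70% of its speed; a pose out of reach is approached as far as the arm can. A call with a gripper value outside its range is refused whole. "jaw" is the closure, from 0 (fully open) to 1 (shut), set as the call begins (left out, the last holds). The fingers move at their own pace and stop on an object; "force" is the grip in N (left out, the last holds). Time passes only in rows, so rows that do not move let the fingers close. It gives the time, the measured TCP pose, the force and the opening at its end, in the units of the state.
- r.sense(): the state, without advancing time (a new reading comes with each control period).
- cams.grab_frame(name): name is "side" or "top"; returns (picture, depth): 480x640x3 uint8, red, green, blue; 480x640 float32, mm along the optical axis (not along the pixel's ray), 0 where there is no reading.
- cams.camera_params(name): a dict with "fx", "fy", "cx", "cy" (pixels), "R" (3x3) and "t" (3): a world point X has camera coordinates R X + t. Camera axes: x right, y down, z forward; pixel columns grow to the right and rows downward; lengths in mm; the calibration is good to about 2 mm. A picture is of the moment at which its call begins. camera_params takes no time and is no camera call.
- job.sign_off(): hands the job in, once; it reports no verdict.
The state is a dict: "clock": time; "qpos": joint angles; "qvel": joint speeds; "joint_efforts": joint torques, N m; "eef_pos": TCP position; "tcp_rot": TCP orientation; "contact_force": force on the tool from outside, world axes, zero at the start; "wrist_torque": the same for the moment, N m; "opening": opening from 0.0 (shut) to 1.0 (fully open).
Only numpy, scipy, OpenCV 4.12 (cv2) and the standard library are available. Lean on these libraries where they do the work, as an engineer would, in place of code of your own. Each camera call takes 0.05 s, during which the arm holds its last target. There are 200 camera calls.

### The job

Load the three small spray cans lying on the bench into the green gravity-feed rack, one at a time through the open mouth at its high end, so that they will come out at the low end in the order they are sprayed: grey primer first, then the blue colour coat, then the white clear lacquer. Lay each can in gently, crosswise, with its black cap to the left as you face the rack's low end, and let it roll all the way down before you load the next. Leave everything else on the bench where it is.

Things in the scene. Friction and masses are not known exactly. Their poses are not given: they have to be found in the camera images.
- rack: green steel gravity-feed can rack, fixed to the bench, 285 x 168 mm, up to 125 mm high. Origin under its middle on the bench, z up. One straight chute along its x axis, 140 mm wide inside (y -70 to 70); its flat floor falls 12 degrees towards -x, the low end where cans are taken out: floor 22 mm above the bench at x = -130 mm, 78 mm at x = 134 mm. Facing the low end (looking along +x), left is +y
- rack_mouth (a point): mid-point of the loading mouth: where the axis of a can lying crosswise on the chute's floor is (rack frame x 66, y 0, z 87 mm; axes as the rack's). The mouth is open above from x = 10 to 128 mm (back plate at 130 mm). Side walls rise 30 mm above the floor and flare outwards to 45 mm at the mouth. A can let go here rolls down by itself to the front stop or the last can
- rack_front (a point): where the axis of the first can is once home against the front stop (rack frame x -113, y 0, z 49 mm; axes as the rack's); the next two come to rest at x = -69 and -25 mm, z = 58 and 67 mm. The stop stands 30 mm high, square to the floor
- rack_wires (a point): middle of the two lengthwise hold-down wires with hoops that cover the chute from x = -96 to 6 mm (rack frame); cans pass under them (52 mm of room above the floor), the hoops' tops are 61 mm above the floor
- primer: spray can, a rigid cylinder 45 mm in diameter, 130 mm long: grey body, black cap (42 mm diameter, the last 34 mm). It lies on its side on the bench at widely varying yaw (axis 22.5 mm up) and resists rolling a little. Origin on its axis at mid-length; its x axis points along the can towards the cap. About 130 g, centre of mass some 10 mm from the origin towards the base
- colour: spray can, a rigid cylinder 45 mm in diameter, 130 mm long: blue body, black cap (42 mm diameter, the last 34 mm). It lies on its side on the bench at widely varying yaw (axis 22.5 mm up) and resists rolling a little. Origin on its axis at mid-length; its x axis points along the can towards the cap. About 130 g, centre of mass some 10 mm from the origin towards the base
- lacquer: spray can, a rigid cylinder 45 mm in diameter, 130 mm long: white body, black cap (42 mm diameter, the last 34 mm). It lies on its side on the bench at widely varying yaw (axis 22.5 mm up) and resists rolling a little. Origin on its axis at mid-length; its x axis points along the can towards the cap. About 130 g, centre of mass some 10 mm from the origin towards the base
- primer_cap (a point): centre of the cap's end face of the grey primer can, 65 mm from its origin
- colour_cap (a point): centre of the cap's end face of the blue colour coat can, 65 mm from its origin
- lacquer_cap (a point): centre of the cap's end face of the white lacquer can, 65 mm from its origin
- big_can: bystander: a full-size yellow spray can with black cap, standing upright among the others, 65 mm in diameter, 200 mm tall; origin under its base
- jar: bystander: amber glass screw jar with steel lid, 60 mm in diameter, 85 mm tall, beside the rack's low half on its -y side; origin under its middle
- driver: bystander: screwdriver 190 mm long lying beside the rack on its +y side, along it; origin under its middle
- saucer: bystander: terracotta plant saucer, 84 mm across, 18 mm high, among the cans; origin under its middle
- tub: bystander: round red plastic box with a twist cap, 62 mm in diameter, 75 mm tall; origin under its middle
- punch: bystander: steel nail punch lying flat, 10 mm thick, 100 mm long along its x axis, lying beside the grey can and parallel to it, their axes 58 to 64 mm apart; origin at mid-length on its axis
- socket: bystander: chrome socket standing upright beside the blue can, 26 mm in diameter, 36 mm tall, at least 27 mm of room between them; origin under its middle
- brads: bystander: small cardboard box of brads, 50 x 30 x 22 mm (x, y, z), beside the white can with at least 27 mm of room between; origin under its middle
Mind the look-alikes: they are no part of the job. Leave any pink or red look-alike of the colour alone. What is shaped like the lacquer but red or turquoise is not meant.

How it is judged (in metres and radians):
On the way, in this order (a step that is already met when the one before it is completed fails the run):
1. the grey primer can is laid crosswise in the open mouth at the rack's high end (x of primer in the frame of rack between 0.01 and 0.125 m and y of primer in the frame of rack between -0.02 and 0.02 m and z of primer in the frame of rack between 0.05 and 0.108 m), for 0.1 s.
2. the grey primer can has rolled down and rests against the front stop, cap to the left seen from the low end (x of primer in the frame of rack between -0.1227 and -0.1027 m and y of primer in the frame of rack between -0.02 and 0.02 m and z of primer in the frame of rack between 0.03 and 0.085 m and y of primer_cap in the frame of rack above 0.04 m and angle between the x axis of primer and the y axis of rack, either way round below 0.2 rad and linear speed of primer below 0.03 m/s), for 0.2 s.
3. the blue colour coat can is laid crosswise in the open mouth at the rack's high end (x of colour in the frame of rack between 0.01 and 0.125 m and y of colour in the frame of rack between -0.02 and 0.02 m and z of colour in the frame of rack between 0.05 and 0.108 m), for 0.1 s.
4. the blue colour coat can has rolled down and rests against the primer, cap to the left seen from the low end (x of colour in the frame of rack between -0.0817 and -0.0557 m and y of colour in the frame of rack between -0.02 and 0.02 m and z of colour in the frame of rack between 0.03 and 0.085 m and y of colour_cap in the frame of rack above 0.04 m and angle between the x axis of colour and the y axis of rack, either way round below 0.2 rad and linear speed of colour below 0.03 m/s), for 0.2 s.
5. the white lacquer can is laid crosswise in the open mouth at the rack's high end (x of lacquer in the frame of rack between 0.01 and 0.125 m and y of lacquer in the frame of rack between -0.02 and 0.02 m and z of lacquer in the frame of rack between 0.05 and 0.108 m), for 0.1 s.
6. the white lacquer can has rolled down and rests against the blue can, cap to the left seen from the low end (x of lacquer in the frame of rack between -0.0406 and -0.0086 m and y of lacquer in the frame of rack between -0.02 and 0.02 m and z of lacquer in the frame of rack between 0.03 and 0.085 m and y of lacquer_cap in the frame of rack above 0.04 m and angle between the x axis of lacquer and the y axis of rack, either way round below 0.2 rad and linear speed of lacquer below 0.03 m/s), for 0.2 s.
At the end, for the whole second after the job is handed in: The grey can rests against the front stop (within 10 mm along the chute), the blue one next behind it (13 mm), the white one behind that (16 mm); each lies crosswise within 0.2 rad, centred within 20 mm, cap towards the rack's +y (left facing the low end), and at rest (under 0.03 m/s) (all of step 2 and all of step 4 and all of step 6); the robot touches nothing.
It fails at once if the saucer, nail punch, brads box or screwdriver is shifted by more than 30 mm (distance of any of saucer, punch, brads, driver from where it was at the start of the episode above 0.03 m).
It fails at once if the yellow can, red twist-cap box, jar or socket is shifted by more than 30 mm or tipped (distance of any of big_can, tub, jar, socket from where it was at the start of the episode above 0.03 m or angle between any of big_can, tub, jar, socket's own z axis and vertical above 0.5 rad).
It fails at once if a can is dropped or thrown: it moves faster than 1.0 m/s while the fingers do not touch it (a fall of about 50 mm; rolling down the rack is about 0.6 m/s) ((linear speed of primer above 1 m/s and contact force between the fingers and primer below 0.1 N) or (linear speed of colour above 1 m/s and contact force between the fingers and colour below 0.1 N) or (linear speed of lacquer above 1 m/s and contact force between the fingers and lacquer below 0.1 N)).
It also fails if it takes over 69 s, if anything falls off the work surface, if the arm or the gripper's body presses on something with over 40 N, if the wrist force passes 120 N, or if a joint passes its speed limit or range.

## Working session

There is one attempt and no reset: what is moved stays moved. The work goes in short steps, Python scripts to look and compute and a tool call to move; the robot and the scene stay as the last step left them, time stands still between calls to the robot, and variables do not carry over. Pictures are saved under pics/ and viewed, about 8 in all and at most 12, crops included, and the job is handed in when it is done.

Besides the shell and the picture viewer there is one more tool, called after "Emit:" by a JSON object that holds its "method" and its "body", one argument or row to a line. drive_tool: Moves the arm, as the interface text tells. Its arguments: {"type":"object","properties":{"deltas":{"type":"array"},"jaw":{"type":"number"},"force":{"type":"number"}},"required":["deltas"]}

```bash
ls; mkdir -p pics; python3 - <<'E'
from rig import r,cams,job
import cv2,numpy as np
print(r.sense(), r.tcp_to_tips)
for n in("top","side"):
    p,d=cams.grab_frame(n); cv2.imwrite(f"pics/{n}0.png",p[:,:,::-1]); np.savez(f"pics/{n}0.npz",p=p,d=d); print(n,cams.camera_params(n))
E
```

```text
pics
{'clock': 0.0, 'qpos': array([ 1.25758055e+00,  3.53666120e-01,  1.63412330e+00,  1.29020048e-05,
        1.15519633e+00, -2.37704676e-03]), 'qvel': array([ 0.00177941,  0.00173262, -0.00159391, -0.00010381,  0.00120203,
       -0.00054929]), 'joint_efforts': array([-2.20376714e-03, -6.05248547e+01, -3.42077422e+01, -5.94440780e-05,
        9.27978486e-03, -1.96749608e-05]), 'eef_pos': array([191.00608147, 594.62969991, 247.55507449]), 'tcp_rot': array([-3.14019959e+00, -1.51078524e-05,  2.83074870e+00]), 'contact_force': array([-0.14523357,  0.97267979, -1.0195163 ]), 'wrist_torque': array([ 0.00592041,  0.02276944, -0.01485349]), 'opening': 0.9992681070981565} 17.0
top {'fx': 508.057477727487, 'fy': 508.057477727487, 'cx': 324.24420340095253, 'cy': 244.8064157351797, 'R': array([[ 0.01028017, -0.99993207, -0.00549345],
       [-0.99186229, -0.00949971, -0.12696046],
       [ 0.12689965,  0.00675392, -0.99189257]]), 't': array([  -3.28567619,  469.72853576, 1346.43836769])}
side {'fx': 465.0123801659657, 'fy': 465.0123801659657, 'cx': 320.9207252263622, 'cy': 241.18906057026322, 'R': array([[ 0.76056869, -0.64918801, -0.00949651],
       [-0.43122715, -0.49416989, -0.75487699],
       [ 0.4853642 ,  0.57823096, -0.65579764]]), 't': array([-363.998188  ,  246.74369805,  907.31256917])}
```

View pics/top0.png

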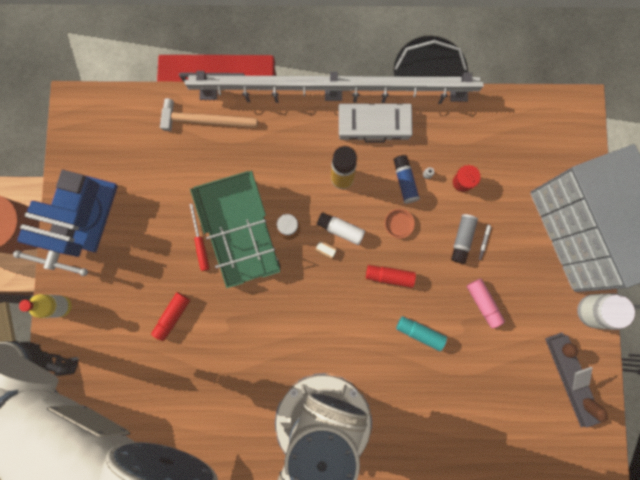

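View pics/side0.png

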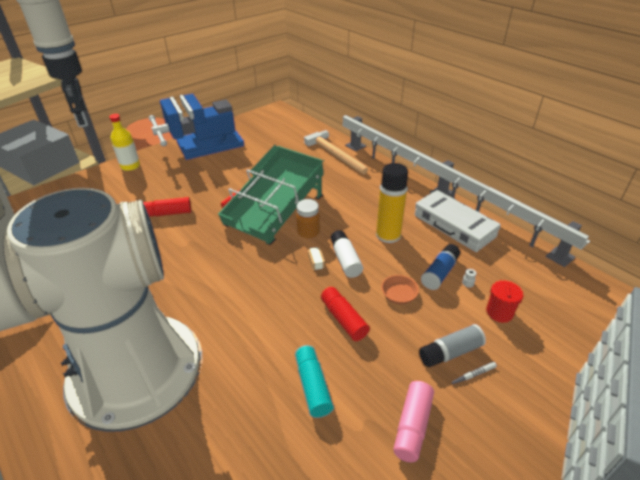

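Top view: the cans are grey primer (465,238) with its cap at the bottom (460,255), blue (406,178) with its cap at the top (402,162), and white (342,229) with its cap at the left (325,220). Look-alikes to leave alone are red (390,276) and (170,316), teal (421,333) and pink (485,303). The punch at (485,241) is not a can. The rack is at (236,230): wires and low end at the bottom, mouth at the top, so +y is to the left.

```bash
cat > h.py <<'E'
from rig import r,cams,job
import cv2,numpy as np
def world(n,d):
    c=cams.camera_params(n); v,u=np.mgrid[:480,:640]
    P=np.stack([(u-c["cx"])/c["fx"]*d,(v-c["cy"])/c["fy"]*d,d],-1)
    return (P-c["t"])@np.array(c["R"])
def comp(W,d,seed,zmin,zmax=400,roi=60):
    m=((W[...,2]>zmin)&(W[...,2]<zmax)&(d>0)).astype(np.uint8)
    _,L=cv2.connectedComponents(m,connectivity=4)
    return L==L[seed[1],seed[0]]
def can(W,p,d,seed):
    m=comp(W,d,seed,12,60)
    X=W[m]; (c,s,a)=cv2.minAreaRect(X[:,:2].astype(np.float32))
    T=X[X[:,2]>33][:,:2]; mu=T.mean(0); ax=np.linalg.svd(T-mu,full_matrices=False)[2][0]
    dark=X[p[m].max(1)<60][:,:2].mean(0)
    if (dark-mu)@ax<0: ax=-ax
    t=(X[:,:2]-mu)@ax; lo,hi=np.percentile(t,[.5,99.5]); q=(X[:,:2]-mu)@[-ax[1],ax[0]]
    ctr=mu+ax*(lo+hi)/2
    print(seed,"ctr",ctr.round(1),"yaw",round(float(np.arctan2(ax[1],ax[0])),3),"len",(hi-lo).round(1),"rect",np.round(c,1),np.round(s,1),"ztop",np.percentile(X[:,2],98).round(1),"qrange",np.percentile(q,[1,99]).round(1))
    return ctr,ax
E
python3 - <<'E'
from h import *
f=np.load("pics/top0.npz");p,d=f["p"],f["d"].astype(float);W=world("top",d)
for s in[(465,235),(407,182),(347,231)]: can(W,p,d,s)
hsv=cv2.cvtColor(p,cv2.COLOR_RGB2HSV)
g=((hsv[...,0]>55)&(hsv[...,0]<85)&(hsv[...,1]>70)).astype(np.uint8); g[:,300:]=0;g[:,:180]=0;g[:160]=0;g[300:]=0
g=g.astype(bool)&(d>0)&(W[...,2]>8);X=W[g]
(c,s,a)=cv2.minAreaRect(X[:,:2].astype(np.float32)); print("rack",c,s,a,X[:,2].max())
print(cv2.boxPoints((c,s,a)))
# other objects
for n,q in dict(punch=(485,241),socket=(428,172),brads=(326,250),saucer=(400,224),tub=(466,178),big=(344,158),jar=(288,225),driver=(201,250)).items():
    print(n,W[q[1],q[0]].round(0))
big=np.hstack([cv2.resize(p[y-33:y+33,x-33:x+33],(264,264),interpolation=cv2.INTER_CUBIC) for x,y in[(465,238),(406,178),(342,229)]])
cv2.imwrite("pics/crop.png",big[:,:,::-1])
E
```

```text
(465, 235) ctr [ 490.7 -377. ] yaw 2.863 len 129.0 rect [ 491.2 -377.6] [ 43.5 130.5] ztop 47.4 qrange [-20.3  21.6]
(407, 182) ctr [ 657.4 -220.6] yaw 0.253 len 129.8 rect [ 657.7 -221.9] [131.8  43.7] ztop 47.6 qrange [-21.6  20.3]
(347, 231) ctr [518.  -41.5] yaw 1.138 len 128.0 rect [519.2 -42.1] [129.4  44.8] ztop 47.5 qrange [-21.7  20.5]
rack (504.619873046875, 225.1785888671875) (260.1440734863281, 145.1375274658203) 15.361571311950684 115.16167250347092
[[359.97073 260.69742]
 [398.419   120.74516]
 [649.26904 189.65976]
 [610.82074 329.612  ]]
punch [ 487. -441.    8.]
socket [ 674. -282.   34.]
brads [456.  -3.  24.]
saucer [ 533. -208.    3.]
tub [ 648. -375.   71.]
big [660. -45. 201.]
jar [514.  96.  85.]
driver [453. 336.  25.]
```

View pics/crop.png

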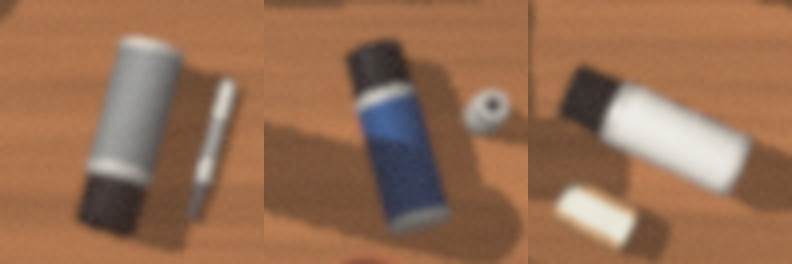

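Crops confirm grey with cap (beside the punch), blue with cap (beside the socket) and white with cap (beside the brads). Next I'll refine the rack pose from the floor plane and walls.

```bash
python3 - <<'E'
from h import *
from scipy.optimize import least_squares
for n in("top","side"):
    f=np.load(f"pics/{n}0.npz");p,d=f["p"],f["d"].astype(float);W=world(n,d)
    hsv=cv2.cvtColor(p,cv2.COLOR_RGB2HSV)
    g=(hsv[...,0]>50)&(hsv[...,0]<90)&(hsv[...,1]>60)&(d>0)&(W[...,2]>5)&(np.linalg.norm(W[...,:2]-[505,225],axis=-1)<190)
    X=W[g]; print(n,len(X),"zerr bench",np.median(W[(W[...,2]<15)&(W[...,2]>-15)][:,2]).round(1))
    yaw=.268
    for it in range(3):
        c,s=np.cos(yaw),np.sin(yaw); o=np.array([505,225])
        L=(X[:,:2]-o)@np.array([[c,-s],[s,c]])
        m=(abs(L[:,1])<55)&(L[:,0]>0)&(L[:,0]<110)
        F=X[m]
        A=np.c_[F[:,:2],np.ones(len(F))]; k=np.ones(len(F),bool)
        for _ in range(6):
            co=np.linalg.lstsq(A[k],F[k,2],rcond=None)[0]; e=F[:,2]-A@co; k=abs(e)<4
        gy=np.arctan2(co[1],co[0])
    print(" plane slope deg",np.degrees(np.arctan(np.hypot(*co[:2]))).round(2),"yaw grad",gy.round(3),"floor z at (505,225)",(co@[505,225,1]).round(1),k.sum())
    for y in (.25,.26,.268,.28,.29):
        c,s=np.cos(y),np.sin(y);L=(X[:,:2]-[505,225])@np.array([[c,-s],[s,c]])
        print(" ",y,"x",np.percentile(L[:,0],[.3,99.7]).round(1),"y",np.percentile(L[:,1],[.5,99.5]).round(1))
    c,s=np.cos(.268),np.sin(.268);L=(X[:,:2]-[505,225])@np.array([[c,-s],[s,c]])
    e=X[:,2]-np.c_[X[:,:2],np.ones(len(X))]@co
    for a in range(-130,120,25):
        q=(L[:,0]>a)&(L[:,0]<a+25)&(e>10)
        l,rr=L[q&(L[:,1]>50),1],L[q&(L[:,1]<-50),1]
        h=lambda v: np.percentile(v,[5,50,95]).round(0) if len(v)>5 else None
        print("  x",a,h(l),h(rr))
    print(" top of back plate x",L[(e>25)&(abs(L[:,1])<50)&(L[:,0]>90),0].mean() if 1 else 0)
E
```

```text
top 4355 zerr bench -0.3
 plane slope deg 11.48 yaw grad 0.31 floor z at (505,225) 49.1 1207
  0.25 x [-132.7  135.6] y [-71.8  85.1]
  0.26 x [-132.5  135.3] y [-71.4  84.8]
  0.268 x [-132.4  135.2] y [-71.1  84.2]
  0.28 x [-132.9  135.4] y [-71.2  83.3]
  0.29 x [-133.   135.3] y [-72.1  82.5]
  x -130 None [-72. -70. -57.]
  x -105 None [-71. -69. -68.]
  x -80 None None
  x -55 [73. 74. 75.] [-68. -67. -66.]
  x -30 [74. 75. 76.] [-68. -67. -66.]
  x -5 None [-74. -69. -65.]
  x 20 [76. 84. 86.] [-74. -69. -64.]
  x 45 [82. 84. 87.] [-72. -68. -63.]
  x 70 [78. 84. 89.] [-70. -66. -62.]
  x 95 [80. 82. 87.] [-70. -65. -61.]
 top of back plate x 131.78275519848194
side 4706 zerr bench 0.1
 plane slope deg 11.94 yaw grad 0.306 floor z at (505,225) 49.5 818
  0.25 x [-140.2  137.7] y [-75.9  88.5]
  0.26 x [-139.6  137.7] y [-75.1  87.8]
  0.268 x [-139.1  137.7] y [-74.6  87.2]
  0.28 x [-138.5  137.7] y [-75.   86.2]
  0.29 x [-138.1  137.6] y [-75.7  85.3]
  x -130 [69. 72. 74.] [-74. -72. -70.]
  x -105 [69. 72. 74.] [-73. -71. -69.]
  x -80 [71. 73. 75.] [-73. -71. -68.]
  x -55 [73. 74. 75.] [-72. -70. -67.]
  x -30 [73. 75. 77.] [-70. -69. -66.]
  x -5 [73. 76. 79.] [-76. -68. -64.]
  x 20 [77. 82. 86.] [-76. -67. -66.]
  x 45 [77. 80. 87.] [-75. -66. -64.]
  x 70 [77. 81. 88.] [-75. -66. -62.]
  x 95 [78. 81. 88.] [-73. -65. -62.]
 top of back plate x 129.54952716015987
```

Emit:
{"method": "drive_tool", "body": {
  "deltas": [
    [0,0,0,0.12],
    [0,0,0,0.12],
    [0,0,0,0.12],
    [0,0,0,0.12],
    [0,0,0,0.12],
    [0,0,0,0.12]
  ],
  "jaw": 0.25,
  "force": 40
}}

```text
clock: 0.6
eef_pos: [191.0, 594.8, 247.8]
tcp_rot: [-3.141, 0.001, 2.105]
contact_force: [1.0, 0.2, -0.2]
opening: 0.747
```

Emit:
{"method": "drive_tool", "body": {
  "deltas": [
    [0,0,0,-0.12],
    [0,0,0,-0.12],
    [0,0,0,-0.12],
    [0,0,0,-0.12],
    [0,0,0,-0.12],
    [0,0,0,-0.12],
    [0,0,0,-0.038],
    [-1.98,-3.04,0,0],
    [-1.98,-3.04,0,0],
    [-1.98,-3.04,0,0],
    [-1.98,-3.04,0,0],
    [-1.98,-3.04,0,0]
  ]
}}

```text
clock: 1.6
eef_pos: [245.5, 420.2, 247.9]
tcp_rot: [-3.141, -0.0, 2.869]
contact_force: [0.7, -0.3, 0.2]
opening: 0.753
```

Emit:
{"method": "drive_tool", "body": {
  "deltas": [
    [-1.98,-3.04,0,0],
    [-1.98,-3.04,0,0],
    [-1.98,-3.04,0,0],
    [-1.98,-3.04,0,0],
    [-1.98,-3.04,0,0],
    [-1.98,-3.04,0,0],
    [-1.98,-3.04,0,0],
    [-1.98,-3.04,0,0],
    [-1.98,-3.04,0,0],
    [-1.98,-3.04,0,0],
    [-1.98,-3.04,0,0],
    [-1.98,-3.04,0,0]
  ]
}}

```text
clock: 2.6
eef_pos: [376.0, 4.9, 248.4]
tcp_rot: [3.141, 0.0, 2.869]
contact_force: [0.8, 0.7, 0.5]
opening: 0.754
```

Emit:
{"method": "drive_tool", "body": {
  "deltas": [
    [-1.98,-3.04,0,0],
    [-1.98,-3.04,0,0],
    [-1.98,-3.04,0,0],
    [-1.98,-3.04,0,0],
    [-1.98,-3.04,0,0],
    [-1.98,-3.04,0,0],
    [-1.98,-3.04,0,0],
    [-1.98,-3.04,0,0],
    [-1.98,-3.04,0,0],
    [-1.98,-3.04,0,0],
    [-1.98,-3.04,0,0],
    [0,0,0,0]
  ]
}}

```text
clock: 3.6
eef_pos: [497.0, -379.5, 247.7]
tcp_rot: [-3.139, 0.002, 2.867]
contact_force: [-0.4, 0.5, -0.4]
opening: 0.749
```

```bash
cat >> h.py <<'E'
def go(x,y,z,yaw):
    s=r.sense(); P=s["eef_pos"]; w=s["tcp_rot"][2]; e=np.array([x,y,z])-P
    dy=(yaw-w+np.pi)%(2*np.pi)-np.pi
    for nm,a in(("turn last",w),("turn first",yaw)):
        c,sn=np.cos(a),np.sin(a)
        print(nm,"dx,dy,dz cm",np.round([(e[0]*c+e[1]*sn)/10,(e[0]*sn-e[1]*c)/10,-e[2]/10],2),"roll",round(-dy,3),"dist",np.linalg.norm(e).round(0))
    print(s["clock"],P.round(1),s["tcp_rot"].round(3),s["contact_force"].round(1),"q6",s["qpos"][5].round(2),"open",round(s["opening"],3))
E
python3 -c "
from h import *
go(491,-377,27,2.863)"
```

```text
turn last dx,dy,dz cm [ 0.65  0.08 22.07] roll 0.004 dist 221.0
turn first dx,dy,dz cm [ 0.65  0.08 22.07] roll 0.004 dist 221.0
3.6 [ 497.  -379.5  247.7] [-3.139e+00  2.000e-03  2.867e+00] [-0.4  0.5 -0.4] q6 -1.95 open 0.749
```

Emit:
{"method": "drive_tool", "body": {
  "deltas": [
    [0.65,0.08,3,0.004],
    [0,0,3.5,0],
    [0,0,3.5,0],
    [0,0,3.5,0],
    [0,0,3,0],
    [0,0,2.5,0],
    [0,0,2,0],
    [0,0,1.07,0],
    [0,0,0,0]
  ]
}}

```text
clock: 4.35
eef_pos: [488.1, -370.2, 25.0]
tcp_rot: [3.14, -0.004, 2.865]
contact_force: [-0.4, -0.1, 0.2]
opening: 0.751
```

Emit:
{"method": "drive_tool", "body": {
  "deltas": [
    [0,0,0,0],
    [0,0,0,0],
    [0,0,0,0],
    [0,0,0,0],
    [0,0,0,0]
  ],
  "jaw": 1,
  "force": 40
}}

```text
clock: 4.77
eef_pos: [490.3, -371.9, 28.8]
tcp_rot: [-3.141, 0.002, 2.865]
contact_force: [-0.3, 0.5, 4.9]
opening: 0.514
```

Emit:
{"method": "drive_tool", "body": {
  "deltas": [
    [0,0,-1,0],
    [0,0,-3,0],
    [0,0,-4,0],
    [0,0,-4,0],
    [0,0,-4,0],
    [0,0,-4,0],
    [0,0,-2,0],
    [0,0,-0.3,0]
  ]
}}

```text
clock: 5.43
eef_pos: [491.4, -372.8, 256.9]
tcp_rot: [-3.138, 0.008, 2.865]
contact_force: [0.6, -0.1, -0.5]
opening: 0.516
```

```bash
python3 - <<'E'
from h import *
go(567,248.7,250,1.876)
p,d=cams.grab_frame("side");cv2.imwrite("pics/s1.png",p[:,:,::-1])
E
```

```text
turn last dx,dy,dz cm [ 9.71 61.85  0.69] roll 0.989 dist 626.0
turn first dx,dy,dz cm [57.01 25.89  0.69] roll 0.989 dist 626.0
5.4333 [ 491.4 -372.8  256.9] [-3.138  0.008  2.865] [ 0.6 -0.1 -0.5] q6 -1.95 open 0.516
```

View pics/s1.png

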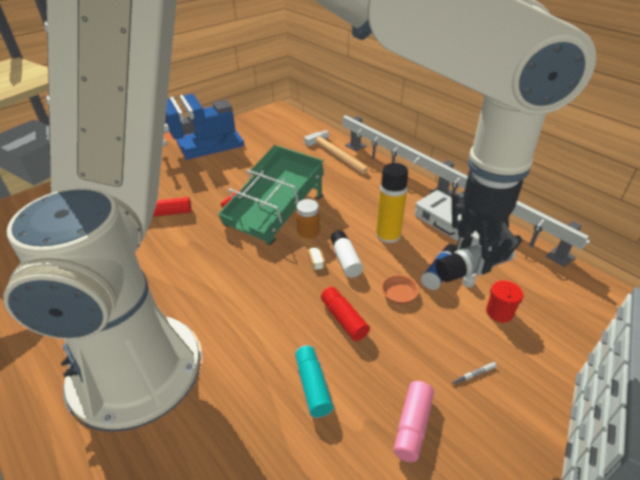

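The picture shows the primer held level at (475,260) with its cap at the lower left. The punch at (475,373), the socket and the rest look undisturbed.

Emit:
{"method": "drive_tool", "body": {
  "deltas": [
    [0,0,0.7,0.12],
    [0,0,0,0.12],
    [0,0,0,0.12],
    [0,0,0,0.12],
    [0,0,0,0.12],
    [0,0,0,0.12],
    [0,0,0,0.12],
    [0,0,0,0.12],
    [1,0.5,0,0.029],
    [3,1.36,0,0],
    [3.4,1.54,0,0],
    [3.4,1.54,0,0]
  ]
}}

```text
clock: 6.48
eef_pos: [502.7, -252.2, 241.6]
tcp_rot: [-3.139, -0.002, 1.874]
contact_force: [0.8, 0.2, -0.8]
opening: 0.512
```

Emit:
{"method": "drive_tool", "body": {
  "deltas": [
    [3.4,1.54,0,0],
    [3.4,1.54,0,0],
    [3.4,1.54,0,0],
    [3.4,1.54,0,0],
    [3.4,1.54,0,0],
    [3.4,1.54,0,0],
    [3.4,1.54,0,0],
    [3.4,1.54,0,0],
    [3.4,1.54,0,0],
    [3.4,1.54,0,0],
    [3.4,1.54,0,0],
    [3.4,1.54,0,0]
  ]
}}

```text
clock: 7.48
eef_pos: [556.5, 192.6, 241.8]
tcp_rot: [-3.139, 0.0, 1.876]
contact_force: [-0.2, -0.7, -1.8]
opening: 0.51
```

Emit:
{"method": "drive_tool", "body": {
  "deltas": [
    [3,1.36,0,0],
    [1.5,0.7,0,0],
    [0.8,0.4,0,0],
    [0,0,0,0],
    [0,0,0,0]
  ]
}}

```text
clock: 7.9
eef_pos: [564.8, 247.9, 242.7]
tcp_rot: [-3.14, 0.001, 1.876]
contact_force: [-0.6, 0.3, -1.1]
opening: 0.511
```

```bash
python3 -c "
from h import *
go(566.5,250.4,100,1.876)"
```

```text
turn last dx,dy,dz cm [ 0.18  0.24 14.27] roll 0.0 dist 143.0
turn first dx,dy,dz cm [ 0.18  0.24 14.27] roll 0.0 dist 143.0
7.9 [564.8 247.9 242.7] [-3.140e+00  1.000e-03  1.876e+00] [-0.6  0.3 -1.1] q6 0.11 open 0.511
```

Emit:
{"method": "drive_tool", "body": {
  "deltas": [
    [0.18,0.24,2.5,0],
    [0,0,3.5,0],
    [0,0,3.5,0],
    [0,0,2,0],
    [0,0,1.5,0],
    [0,0,1,0],
    [0,0,0.4,0],
    [0,0,0,0],
    [0,0,0,0]
  ]
}}

```text
clock: 8.65
eef_pos: [567.7, 251.0, 100.4]
tcp_rot: [3.141, 0.0, 1.875]
contact_force: [0.0, -0.5, -1.2]
opening: 0.512
```

```bash
python3 - <<'E'
from h import *
go(566.5,250.4,96,1.876)
p,d=cams.grab_frame("side");cv2.imwrite("pics/s2.png",cv2.resize(p[120:300,180:400],None,fx=3,fy=3)[:,:,::-1])
E
```

```text
turn last dx,dy,dz cm [-0.02 -0.13  0.44] roll -0.001 dist 5.0
turn first dx,dy,dz cm [-0.02 -0.13  0.44] roll -0.001 dist 5.0
8.65 [567.7 251.  100.4] [3.141 0.    1.875] [ 0.  -0.5 -1.2] q6 0.11 open 0.512
```

View pics/s2.png

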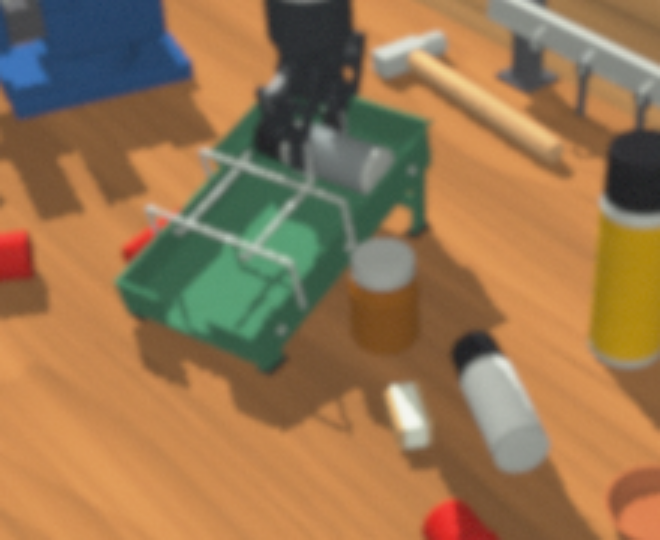

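The can sits between the flared walls in the mouth, with its base on the right at (370,170). I'll lower it 4 mm, release and lift.

Emit:
{"method": "drive_tool", "body": {
  "deltas": [
    [0,0,0.2,0],
    [0,0,0.2,0],
    [0,0,0,0]
  ]
}}

```text
clock: 8.95
eef_pos: [567.1, 251.5, 95.8]
tcp_rot: [3.141, -0.0, 1.876]
contact_force: [-0.5, -0.2, -1.8]
opening: 0.513
```

Emit:
{"method": "drive_tool", "body": {
  "deltas": [
    [0,0,0,0],
    [0,0,0,0],
    [0,0,0,0],
    [0,0,0,0]
  ],
  "jaw": 0.25
}}

```text
clock: 9.28
eef_pos: [567.1, 251.5, 95.7]
tcp_rot: [3.141, -0.0, 1.876]
contact_force: [0.2, 0.1, -0.2]
opening: 0.749
```

Emit:
{"method": "drive_tool", "body": {
  "deltas": [
    [0,0,-0.5,0],
    [0,0,-1,0],
    [0,0,-2,0],
    [0,0,-3,0],
    [0,0,-3.5,0],
    [0,0,-3.5,0],
    [0,0,-1.5,0],
    [0,0,0,0]
  ]
}}

```text
clock: 9.95
eef_pos: [569.3, 252.4, 251.5]
tcp_rot: [3.133, -0.001, 1.876]
contact_force: [0.1, -0.8, -0.3]
opening: 0.75
```

```bash
python3 - <<'E'
from h import *
go(657.4,-220.6,250,0.253)
p,d=cams.grab_frame("side");cv2.imwrite("pics/s3.png",cv2.resize(p[120:300,180:400],None,fx=3,fy=3)[:,:,::-1])
E
```

```text
turn last dx,dy,dz cm [-47.76  -5.81   0.15] roll 1.623 dist 481.0
turn first dx,dy,dz cm [-3.31 48.    0.15] roll 1.623 dist 481.0
9.95 [569.3 252.4 251.5] [ 3.133e+00 -1.000e-03  1.876e+00] [ 0.1 -0.8 -0.3] q6 0.11 open 0.75
```

View pics/s3.png

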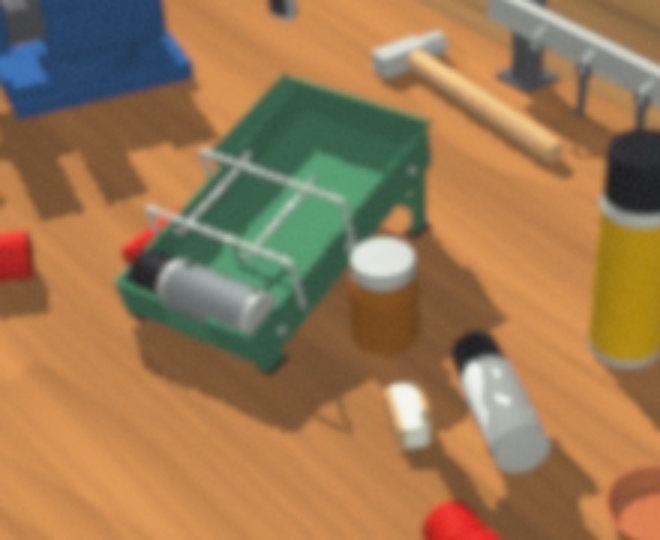

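The primer has rolled home against the front stop at (200,290), cap to the left. Next is the blue can.

Emit:
{"method": "drive_tool", "body": {
  "deltas": [
    [0,0,0,0.12],
    [0,0,0,0.12],
    [0,0,0,0.12],
    [0,0,0,0.12],
    [0,0,0,0.12],
    [0,0,0,0.12],
    [0,0,0,0.12],
    [0,0,0,0.12],
    [0,0,0,0.12],
    [0,0,0,0.12],
    [0,0,0,0.12],
    [0,0,0,0.12]
  ]
}}

```text
clock: 11.0
eef_pos: [566.3, 251.1, 244.2]
tcp_rot: [-3.142, 0.002, 0.43]
contact_force: [-0.3, -0.4, 0.1]
opening: 0.753
```

Emit:
{"method": "drive_tool", "body": {
  "deltas": [
    [0,0,0,0.12],
    [-0.1,2,0,0.063],
    [-0.25,3.6,0,0],
    [-0.25,3.6,0,0],
    [-0.25,3.6,0,0],
    [-0.25,3.6,0,0],
    [-0.25,3.6,0,0],
    [-0.25,3.6,0,0],
    [-0.25,3.6,0,0],
    [-0.25,3.6,0,0],
    [-0.25,3.6,0,0],
    [-0.25,3.6,0,0]
  ]
}}

```text
clock: 12.0
eef_pos: [637.4, -124.4, 244.2]
tcp_rot: [-3.141, 0.002, 0.253]
contact_force: [1.7, 0.7, 1.0]
opening: 0.75
```

Emit:
{"method": "drive_tool", "body": {
  "deltas": [
    [-0.25,3.6,0,0],
    [-0.25,3.6,0,0],
    [-0.21,2.1,0,0],
    [0,0.7,0,0],
    [0,0,0,0],
    [0,0,0,0]
  ]
}}

```text
clock: 12.5
eef_pos: [655.6, -220.7, 244.5]
tcp_rot: [-3.14, 0.002, 0.252]
contact_force: [-0.7, 1.0, -0.0]
opening: 0.75
```

```bash
python3 - <<'E'
from h import *
go(657.4,-220.6,28,0.253)
E
```

```text
turn last dx,dy,dz cm [ 0.17  0.04 21.65] roll -0.001 dist 216.0
turn first dx,dy,dz cm [ 0.17  0.04 21.65] roll -0.001 dist 216.0
12.5 [ 655.6 -220.7  244.5] [-3.14e+00  2.00e-03  2.52e-01] [-0.7  1.  -0. ] q6 0.99 open 0.75
```

Emit:
{"method": "drive_tool", "body": {
  "deltas": [
    [0.17,0.04,2.5,0],
    [0,0,3.5,0],
    [0,0,3.5,0],
    [0,0,3.5,0],
    [0,0,3,0],
    [0,0,2.6,0],
    [0,0,2,0],
    [0,0,1,0],
    [0,0,0,0],
    [0,0,0,0]
  ]
}}

```text
clock: 13.33
eef_pos: [658.2, -220.2, 29.9]
tcp_rot: [-3.141, 0.0, 0.254]
contact_force: [-0.3, -0.4, -0.1]
opening: 0.749
```

Emit:
{"method": "drive_tool", "body": {
  "deltas": [
    [0,0,0,0],
    [0,0,0,0],
    [0,0,0,0],
    [0,0,0,0],
    [0,0,0,0]
  ],
  "jaw": 1
}}

```text
clock: 13.75
eef_pos: [659.3, -221.4, 31.7]
tcp_rot: [3.14, -0.003, 0.253]
contact_force: [0.5, 3.1, 7.5]
opening: 0.511
```

Emit:
{"method": "drive_tool", "body": {
  "deltas": [
    [0,0,-1,0],
    [0,0,-3,0],
    [0,0,-4,0],
    [0,0,-4,0],
    [0,0,-4,0],
    [0,0,-4,0],
    [0,0,-3,0],
    [0,0,-0.5,0],
    [0,0,0,0]
  ]
}}

```text
clock: 14.5
eef_pos: [659.2, -221.8, 268.8]
tcp_rot: [3.138, -0.005, 0.253]
contact_force: [0.8, -0.1, -1.5]
opening: 0.511
```

```bash
python3 - <<'E'
from h import *
go(567,248.7,255,1.876)
E
```

```text
turn last dx,dy,dz cm [  2.84 -47.86   1.38] roll -1.623 dist 480.0
turn first dx,dy,dz cm [47.65  5.35  1.38] roll -1.623 dist 480.0
14.5 [ 659.2 -221.8  268.8] [ 3.138 -0.005  0.253] [ 0.8 -0.1 -1.5] q6 0.99 open 0.511
```

Emit:
{"method": "drive_tool", "body": {
  "deltas": [
    [0,0,0,-0.12],
    [0,0,0,-0.12],
    [0,0,0,-0.12],
    [0,0,0,-0.12],
    [0,0,0,-0.12],
    [0,0,0,-0.12],
    [0,0,0,-0.12],
    [0,0,0,-0.12],
    [0,0,0,-0.12],
    [0,0,0,-0.12],
    [0,0,0,-0.12],
    [0,0,0,-0.12]
  ]
}}

```text
clock: 15.5
eef_pos: [656.9, -221.0, 262.4]
tcp_rot: [-3.138, -0.001, 1.699]
contact_force: [0.6, -0.9, -1.7]
opening: 0.509
```

Emit:
{"method": "drive_tool", "body": {
  "deltas": [
    [0,0,0,-0.12],
    [1.5,0.2,0,-0.063],
    [3.4,0.38,0,0],
    [3.4,0.38,0,0],
    [3.4,0.38,0,0],
    [3.4,0.38,0,0],
    [3.4,0.38,0,0],
    [3.4,0.38,0,0],
    [3.4,0.38,0,0],
    [3.4,0.38,0,0],
    [3.4,0.38,0,0],
    [3.4,0.38,0,0]
  ]
}}

```text
clock: 16.5
eef_pos: [588.8, 130.7, 262.8]
tcp_rot: [-3.139, -0.0, 1.876]
contact_force: [0.6, 0.5, -1.2]
opening: 0.506
```

Emit:
{"method": "drive_tool", "body": {
  "deltas": [
    [3.4,0.38,0,0],
    [3.4,0.38,0,0],
    [3,0.35,0,0],
    [1.7,0.2,0,0],
    [0.7,0.1,0,0],
    [0,0,0,0],
    [0,0,0,0]
  ]
}}

```text
clock: 17.08
eef_pos: [566.9, 249.3, 263.6]
tcp_rot: [-3.14, 0.001, 1.876]
contact_force: [0.3, -0.5, -2.0]
opening: 0.504
```

```bash
python3 - <<'E'
from h import *
go(566.5,250.1,101,1.876)
E
```

```text
turn last dx,dy,dz cm [ 0.09 -0.02 16.26] roll 0.0 dist 163.0
turn first dx,dy,dz cm [ 0.09 -0.02 16.26] roll 0.0 dist 163.0
17.0833 [566.9 249.3 263.6] [-3.140e+00  1.000e-03  1.876e+00] [ 0.3 -0.5 -2. ] q6 0.11 open 0.504
```

Emit:
{"method": "drive_tool", "body": {
  "deltas": [
    [0.1,0,2.5,0],
    [0,0,3.5,0],
    [0,0,3.5,0],
    [0,0,3,0],
    [0,0,2,0],
    [0,0,1.2,0],
    [0,0,0.5,0],
    [0,0,0,0],
    [0,0,0,0]
  ]
}}

```text
clock: 17.83
eef_pos: [567.9, 250.8, 103.6]
tcp_rot: [3.14, -0.0, 1.875]
contact_force: [0.2, 0.5, -0.7]
opening: 0.506
```

```bash
python3 - <<'E'
from h import *
go(566.5,250.1,98,1.876)
p,d=cams.grab_frame("side");cv2.imwrite("pics/s4.png",cv2.resize(p[120:300,180:400],None,fx=3,fy=3)[:,:,::-1])
E
```

```text
turn last dx,dy,dz cm [-0.02 -0.16  0.56] roll -0.001 dist 6.0
turn first dx,dy,dz cm [-0.02 -0.16  0.56] roll -0.001 dist 6.0
17.8333 [567.9 250.8 103.6] [ 3.14  -0.     1.875] [ 0.2  0.5 -0.7] q6 0.11 open 0.506
```

View pics/s4.png

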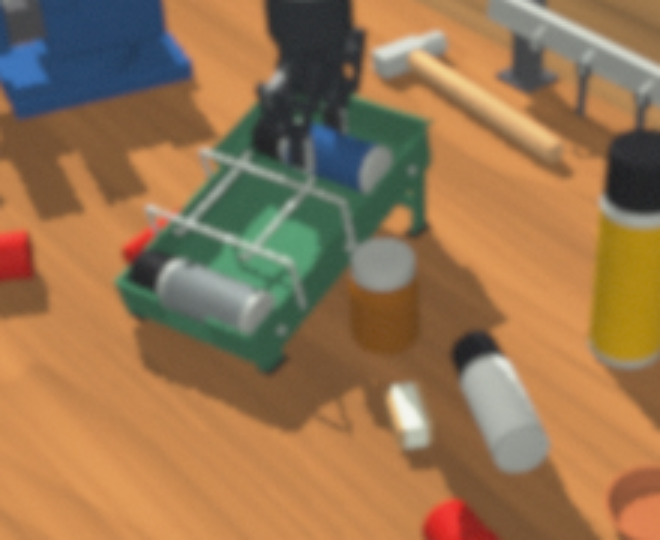

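The blue can sits in the mouth just as the primer did, base at (372,170). I'll lower it and release.

Emit:
{"method": "drive_tool", "body": {
  "deltas": [
    [0,0,0.3,0],
    [0,0,0.2,0],
    [0,0,0,0]
  ]
}}

```text
clock: 18.13
eef_pos: [567.1, 251.1, 97.9]
tcp_rot: [3.141, -0.0, 1.876]
contact_force: [-0.2, 0.2, -0.3]
opening: 0.512
```

Emit:
{"method": "drive_tool", "body": {
  "deltas": [
    [0,0,0,0],
    [0,0,0,0],
    [0,0,0,0],
    [0,0,0,0]
  ],
  "jaw": 0.25
}}

```text
clock: 18.47
eef_pos: [567.1, 251.2, 97.8]
tcp_rot: [3.141, -0.0, 1.876]
contact_force: [0.9, 1.2, 0.5]
opening: 0.754
```

Emit:
{"method": "drive_tool", "body": {
  "deltas": [
    [0,0,-0.5,0],
    [0,0,-1,0],
    [0,0,-2,0],
    [0,0,-3,0],
    [0,0,-3.5,0],
    [0,0,-3.5,0],
    [0,0,-1.5,0],
    [0,0,0,0]
  ]
}}

```text
clock: 19.13
eef_pos: [569.3, 252.0, 253.5]
tcp_rot: [3.133, -0.001, 1.876]
contact_force: [0.7, 0.3, 0.1]
opening: 0.748
```

```bash
python3 - <<'E'
from h import *
go(518,-41.5,250,1.138)
p,d=cams.grab_frame("side");cv2.imwrite("pics/s5.png",cv2.resize(p[120:300,180:400],None,fx=3,fy=3)[:,:,::-1])
E
```

```text
turn last dx,dy,dz cm [-26.46 -13.71   0.35] roll 0.738 dist 298.0
turn first dx,dy,dz cm [-28.8    7.66   0.35] roll 0.738 dist 298.0
19.1333 [569.3 252.  253.5] [ 3.133e+00 -1.000e-03  1.876e+00] [0.7 0.3 0.1] q6 0.11 open 0.748
```

View pics/s5.png

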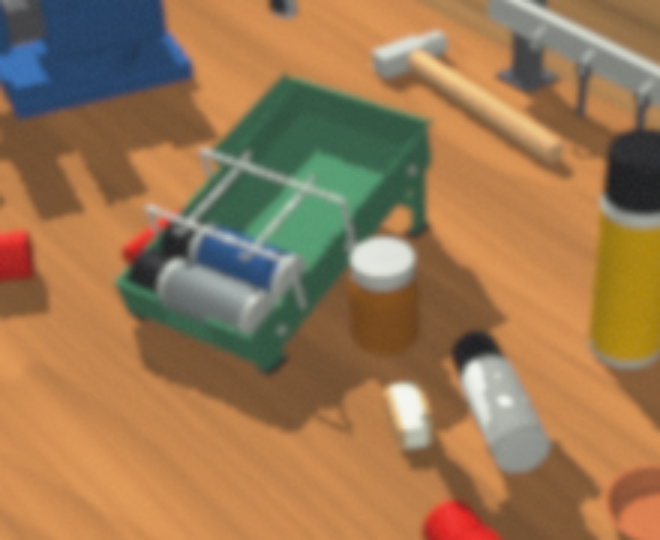

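The blue can rests behind the primer at (235,255), cap to the left. Next is the white can.

Emit:
{"method": "drive_tool", "body": {
  "deltas": [
    [0,0,0,0.12],
    [0,0,0,0.12],
    [0,0,0,0.12],
    [0,0,0,0.12],
    [0,0,0,0.12],
    [0,0,0,0.12],
    [-1.5,0.4,0,0.018],
    [-3.4,0.9,0,0],
    [-3.5,0.93,0,0],
    [-3.5,0.93,0,0],
    [-3.5,0.93,0,0],
    [-3.5,0.93,0,0]
  ]
}}

```text
clock: 20.18
eef_pos: [531.9, 56.2, 246.7]
tcp_rot: [-3.14, 0.001, 1.141]
contact_force: [0.8, -0.9, -0.5]
opening: 0.744
```

Emit:
{"method": "drive_tool", "body": {
  "deltas": [
    [-3.5,0.93,0,0],
    [-3.5,0.93,0,0],
    [-2,0.53,0,0],
    [-0.9,0.25,0,0],
    [0,0,0,0],
    [0,0,0,0]
  ]
}}

```text
clock: 20.68
eef_pos: [515.7, -42.5, 247.2]
tcp_rot: [-3.141, -0.0, 1.138]
contact_force: [0.6, -0.0, 0.2]
opening: 0.753
```

```bash
python3 - <<'E'
from h import *
go(518,-41.5,27,1.138)
E
```

```text
turn last dx,dy,dz cm [ 0.19  0.17 22.02] roll -0.0 dist 220.0
turn first dx,dy,dz cm [ 0.19  0.17 22.02] roll -0.0 dist 220.0
20.6833 [515.7 -42.5 247.2] [-3.141 -0.     1.138] [ 0.6 -0.   0.2] q6 0.35 open 0.753
```

Emit:
{"method": "drive_tool", "body": {
  "deltas": [
    [0.19,0.17,2.5,0],
    [0,0,3.5,0],
    [0,0,3.5,0],
    [0,0,3.5,0],
    [0,0,3,0],
    [0,0,2.7,0],
    [0,0,2.1,0],
    [0,0,1.2,0],
    [0,0,0,0],
    [0,0,0,0]
  ]
}}

```text
clock: 21.52
eef_pos: [518.4, -40.7, 27.5]
tcp_rot: [-3.141, 0.0, 1.139]
contact_force: [0.8, -0.5, 0.3]
opening: 0.747
```

Emit:
{"method": "drive_tool", "body": {
  "deltas": [
    [0,0,0,0],
    [0,0,0,0],
    [0,0,0,0],
    [0,0,0,0],
    [0,0,0,0]
  ],
  "jaw": 1
}}

```text
clock: 21.93
eef_pos: [519.5, -41.4, 29.2]
tcp_rot: [3.139, -0.001, 1.138]
contact_force: [-0.6, 3.5, 8.1]
opening: 0.512
```

Emit:
{"method": "drive_tool", "body": {
  "deltas": [
    [0,0,-1,0],
    [0,0,-3,0],
    [0,0,-4,0],
    [0,0,-4,0],
    [0,0,-4,0],
    [0,0,-4,0],
    [0,0,-3,0],
    [0,0,-0.5,0],
    [0,0,0,0]
  ]
}}

```text
clock: 22.68
eef_pos: [519.4, -41.8, 265.9]
tcp_rot: [3.136, -0.002, 1.138]
contact_force: [-0.6, -0.1, -1.4]
opening: 0.514
```

```bash
python3 - <<'E'
from h import *
go(566.5,250.1,255,1.876)
E
```

```text
turn last dx,dy,dz cm [28.47 -7.98  1.09] roll -0.738 dist 296.0
turn first dx,dy,dz cm [26.42 13.26  1.09] roll -0.738 dist 296.0
22.6833 [519.4 -41.8 265.9] [ 3.136e+00 -2.000e-03  1.138e+00] [-0.6 -0.1 -1.4] q6 0.35 open 0.514
```

Emit:
{"method": "drive_tool", "body": {
  "deltas": [
    [0,0,0,-0.12],
    [0,0,0,-0.12],
    [0,0,0,-0.12],
    [0,0,0,-0.12],
    [0,0,0,-0.12],
    [0,0,0,-0.12],
    [1.5,0.75,0,-0.018],
    [3.1,1.56,0,0],
    [3.2,1.6,0,0],
    [3.2,1.6,0,0],
    [3.2,1.6,0,0],
    [3.2,1.6,0,0]
  ]
}}

```text
clock: 23.68
eef_pos: [548.3, 151.8, 260.6]
tcp_rot: [-3.138, -0.0, 1.875]
contact_force: [1.8, -0.5, -0.8]
opening: 0.512
```

Emit:
{"method": "drive_tool", "body": {
  "deltas": [
    [3.2,1.6,0,0],
    [3,1.5,0,0],
    [1.8,0.9,0,0],
    [0.9,0.45,0,0],
    [0,0,0,0],
    [0,0,0,0]
  ]
}}

```text
clock: 24.18
eef_pos: [564.4, 248.0, 261.2]
tcp_rot: [-3.139, 0.001, 1.877]
contact_force: [-1.0, 0.3, -0.3]
opening: 0.512
```

```bash
python3 - <<'E'
from h import *
go(566.8,249.4,98,1.876)
E
```

```text
turn last dx,dy,dz cm [ 0.06  0.27 16.32] roll 0.001 dist 163.0
turn first dx,dy,dz cm [ 0.06  0.27 16.32] roll 0.001 dist 163.0
24.1833 [564.4 248.  261.2] [-3.139e+00  1.000e-03  1.877e+00] [-1.   0.3 -0.3] q6 0.11 open 0.512
```

Emit:
{"method": "drive_tool", "body": {
  "deltas": [
    [0,0.15,2.5,0],
    [0,0,3.5,0],
    [0,0,3.5,0],
    [0,0,3,0],
    [0,0,2,0],
    [0,0,1.2,0],
    [0,0,0.5,0],
    [0,0,0.2,0],
    [0,0,0.1,0],
    [0,0,0,0],
    [0,0,0,0]
  ]
}}

```text
clock: 25.1
eef_pos: [567.4, 249.5, 98.9]
tcp_rot: [3.139, -0.0, 1.876]
contact_force: [0.5, -0.0, -1.5]
opening: 0.511
```

Emit:
{"method": "drive_tool", "body": {
  "deltas": [
    [0,0,0,0],
    [0,0,0,0],
    [0,0,0,0],
    [0,0,0,0]
  ],
  "jaw": 0.25
}}

```text
clock: 25.43
eef_pos: [566.7, 249.4, 97.9]
tcp_rot: [3.141, -0.0, 1.876]
contact_force: [-0.0, 0.1, -0.8]
opening: 0.748
```

Emit:
{"method": "drive_tool", "body": {
  "deltas": [
    [0,0,-0.5,0],
    [0,0,-1,0],
    [0,0,-2,0],
    [0,0,-3,0],
    [0,0,-3.5,0],
    [0,0,-3.5,0],
    [0,0,-1.5,0],
    [0,0,0,0],
    [0,0,0,0],
    [0,0,0,0],
    [0,0,0,0]
  ]
}}

```text
clock: 26.35
eef_pos: [565.8, 248.9, 246.2]
tcp_rot: [-3.139, 0.0, 1.876]
contact_force: [-0.5, -0.2, -0.2]
opening: 0.751
```

```bash
python3 - <<'E'
from h import *
go(566.8,249.4,250,1.876)
p,d=cams.grab_frame("side");cv2.imwrite("pics/s6.png",cv2.resize(p[100:400,180:560],(760,600))[:,:,::-1])
W=world("side",d.astype(float)); c,s=np.cos(.305),np.sin(.305)
L=(W[...,:2]-[504,228.9])@np.array([[c,-s],[s,c]]); e=W[...,2]-(49.6+np.tan(np.radians(12))*L[...,0])
hsv=cv2.cvtColor(p,cv2.COLOR_RGB2HSV); g=(hsv[...,0]>50)&(hsv[...,0]<90)&(hsv[...,1]>60)
m=(d>0)&~g&(e>42)&(e<48)&(abs(L[...,1])<60)&(abs(L[...,0])<125)
print(np.histogram(L[m][:,0],bins=np.arange(-130,20,6)))
E
```

```text
turn last dx,dy,dz cm [ 0.02  0.11 -0.38] roll -0.0 dist 4.0
turn first dx,dy,dz cm [ 0.02  0.11 -0.38] roll -0.0 dist 4.0
26.35 [565.8 248.9 246.2] [-3.139  0.     1.876] [-0.5 -0.2 -0.2] q6 0.11 open 0.751
(array([10, 77, 66, 56, 12,  0,  0, 19, 55, 62,  8, 24,  0,  0,  9, 48, 64,
       54, 32,  6,  0,  0,  0,  0]), array([-130, -124, -118, -112, -106, -100,  -94,  -88,  -82,  -76,  -70,
        -64,  -58,  -52,  -46,  -40,  -34,  -28,  -22,  -16,  -10,   -4,
          2,    8,   14]))
```

View pics/s6.png

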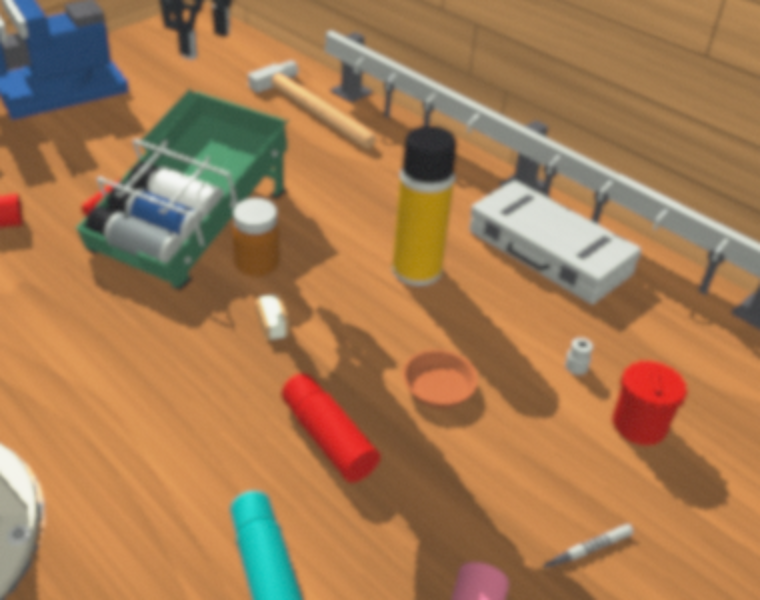

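All three cans are home in order, grey (140,238), blue (160,210), white (182,187), with caps to the left. The bystanders look undisturbed, so I'm handing in.

```bash
python3 -c "
from rig import job
print(job.sign_off())"
```

```text
the job is handed in; nothing more can be done
None
```

I loaded the grey primer, then the blue colour coat, then the white lacquer through the rack's mouth. Each one rolled all the way down before I brought the next, and I handed the job in at about 26.4 s of the 69 s allowed.

- **Position in the rack:** the last picture and depth check show the three cans crosswise in the right order, caps to +y, at about x = -117, -75 and -32 mm, 43 mm apart. The nominal positions are -113, -69 and -25 mm. The 4–7 mm difference I put down to the side camera seeing mostly the cans' downhill faces and to a rack pose good to a few millimetres; I didn't measure it further.
- **Bystanders:** those in the last picture looked undisturbed by eye. I did not measure their positions again, and the screwdriver was only partly in view.
- **Gripper:** it was open and well clear, about 150 mm above where it released the last can, with no contact force beyond noise.
- **Small oddity:** while carrying the blue can, the jaw opening reading drifted from 0.511 to 0.504. The can did not visibly slip, and it landed normally.

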